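# Shelve a vial and a dropper bottle behind the lip of a bench rack

## Robot

A 6-joint arm with a two-finger parallel gripper is mounted at the origin on a cart in front of the work surface, level with it; the furniture and walls round the work are solid. World frame = base frame: x ahead of the robot, y to its left, z up, the work surface at z = 0. Lengths are in m, angles in rad, forces in N, time in s.
With the tool pointing down it reaches from about 0.375 to 0.9 m from the base axis. Payload 3.1 kg.
Tool frame: the origin (TCP) lies between the finger pads; the fingertips stand 17 mm ahead of it and the grasp point (between the pads) lies 2 mm behind it; z points along the fingers, y is the line along which they close (so a half turn about z gives the same grasp; the last joint's range is limited). The gripper opens to 85 mm and grips with 20 to 120 N. Pads are 22 mm wide; open, the fingers measure 114 mm over their backs; the gripper's body (76 mm by 85 mm) begins 54 mm behind the grasp point. The pads swing forward as they close: fully open they stand 13 mm farther back than shut.
Start: joints at [-1.476, 0.527, 1.433, -0, 1.181, -0.178], TCP at [0.168, -0.602, 0.248] pointing down, gripper open.
Joint ranges: [-3.08, 3.08], [-0.75, 2.2], [0.22, 2.44], [-1.43, 4.57], [0, 2.65], [-2.85, 2.85]. Speed limits (rad/s): [2.79, 2.79, 3.14, 3.14, 3.14, 3.14].

## Interface

Orientations are given as a unit quaternion [x, y, z, w].
In Python, from station import sense, vision, order gives the robot as it stands.
- The arm moves only by the shell command python3 -m crank 'ROWS' [OPENING] [FORCE]. ROWS is JSON, a list of rows, each an object with "dp": the shift along the world's x, y, z in units of 30 mm (1.0 is 30 mm), a list of three; "angular": the turn, a rotation vector about the world's x, y, z in degrees, a list of three. In form: [{"dp": [dx, dy, dz], "angular": [ax, ay, az]}, ...]. A call has 1 to 20 rows; each row shifts and turns the commanded pose from where the row before left it; what a row does not reach is not made up. A row lasts 1/10 s, in which the tool goes at most 50 mm and 8.59 degrees, less where a joint would pass 70% of its speed; a pose out of reach is approached as far as the arm can. A call is refused whole if a number of a shift passes 1 or a number of a turn 8.59, either way. A call with a gripper value outside its range is refused whole. OPENING is the closure, from 0 (fully open) to 1 (shut), set as the call begins (- or left out, the last holds). The fingers move at their own pace and stop on an object; FORCE is the grip in N (left out, the last holds). Time passes only in rows, so rows that do not move let the fingers close. It gives the time, the measured TCP pose, the force, the opening and the grip force at its end, in the units of the state.
- sense(): the state, without advancing time (a new reading comes with each control period).
- vision.snapshot(name): name is "scene" or "top" or "wrist"; returns a dict with "image" (420x560x3 uint8, blue, green, red), "range_z" (420x560 float32, m along the optical axis (not along the pixel's ray), 0 where there is no reading), "mtx" (3x3 intrinsics, pixels), "dist" ([k1, k2, p1, p2, k3] as OpenCV has them; the pictures are not rectified), "pose" (4x4, takes a point from camera to world coordinates); the wrist camera has in their place "mount" (4x4, takes a point from camera to tool coordinates, whose origin is the TCP and whose axes are the flange's). Camera axes: x right, y down, z forward; pixel columns grow to the right and rows downward; lengths in m; the calibration is good to about 2 mm. A picture is of the moment at which its call begins: read the wrist's pose just before it.
- order.sign_off(): hands the job in; it is judged then, once.
The state is a dict: "t": time; "q": joint angles; "qd": joint speeds; "tau": joint torques, N m; "tcp_pos": TCP position; "tool_rot": TCP orientation; "force": force on the tool from outside, world axes, zero at the start; "ft_torque": the same for the moment, N m; "finger_gap": opening from 0.0 (shut) to 1.0 (fully open); "gripper_force": force on a finger pad.
Only numpy, scipy, OpenCV 4.12 (cv2) and the standard library are available. Lean on these libraries where they do the work, as an engineer would, in place of code of your own. Each camera call takes 0.05 s, during which the arm holds its last target. There are 200 camera calls.

## Task

Put the stout vial and the slim dropper bottle that stand on the worktop back on the lower deck of the bench rack, lifting them over its front lip: the vial to the left of the vial that already stands there and the dropper bottle to its right, as seen by the robot. Both must end standing upright on the deck behind the lip and let go; set them down rather than letting them fall, and leave the vial on the lower deck and the dish on the upper deck standing where they are.

Things in the scene. Friction and masses are not known exactly. Their poses are not given: they have to be found in the camera images.
- rack: Fixed two-deck bench rack, grey decks with bare metal lips, 300 mm long (y), 90 mm deep (x, from -28 to +62 mm). x points from its open front to its back, y to its left end, z up; origin on the worktop under the middle of the lower deck's channel. Lower deck: top at z = 30 mm, channel from x = -24 to +24 mm, closed behind by an upright panel (face at x = +24 mm).
- lip_top (a point): Middle of the top edge of the front lip, which bounds the channel: 4 mm thick (rack x = -28 to -24 mm), top at z = 55 mm, 25 mm above the deck. End lips of the same height stand at rack y = +-146 to +-150 mm. Axes as the rack's.
- upper_edge (a point): Middle of the lower front edge of the upper deck, at rack x = -20 mm, z = 200 mm (deck top 208 mm, its own lips to 216 mm). It roofs over nearly the whole channel, so a gripper pointing straight down does not fit: lean it back towards the rack's front by about 40 degrees, fingers closing along the rack's y, and come in from the front. Axes as the rack's.
- left_bay (a point): Point on the top of the lower deck, on the channel's middle line, 72 mm to the left (+y of the rack) of the rack's middle: the place for the vial. Anywhere in the channel left of the standing vial will do.
- right_bay (a point): The same 72 mm to the right (-y of the rack): the place for the dropper bottle. Anywhere in the channel right of the standing vial will do.
- vial: The stout glass vial standing loose on the worktop, the thicker of the two things to be shelved: round body 22 mm in diameter up to 41 mm high, cap 14 mm wide, 47 mm high in all, about 30 g. Origin: centre of its underside; z up along its axis.
- dropper: The slim dropper bottle with a long pointed cap standing loose on the worktop: round body 15.6 mm in diameter up to 33 mm high, cap 13.6 mm wide, 54 mm high in all, about 20 g. Origin: centre of its underside; z up along its axis.
- rack_vial: A vial of the same shape (22 mm wide, 47 mm high) that already stands loose on the lower deck, near the rack's middle; leave it. Origin: centre of its underside.
- dish: Closed round dish, 66 mm wide, 16 mm high, lying loose on the upper deck; leave it. Origin: centre of its underside.
There are look-alikes about, which are no part of the job. What is shaped like the vial but yellow is not meant.

How it is judged:
At the end, for the whole second after the job is handed in: The vial and the dropper bottle both stand on the lower deck, at rest: base between 25 and 36 mm above the worktop, axis within 20 mm of the channel's middle line and 30 to 142 mm from the rack's middle (vial on the left, dropper bottle on the right), within 7 degrees of upright (x of vial in the frame of rack between -0.02 and 0.02 m and y of vial in the frame of rack between 0.03 and 0.142 m and z of vial in the frame of rack between 0.025 and 0.036 m and angle between each of vial, dropper's own z axis and vertical below 0.12 rad and linear speed of each of vial, dropper below 0.02 m/s and x of dropper in the frame of rack between -0.02 and 0.02 m and y of dropper in the frame of rack between -0.142 and -0.03 m and z of dropper in the frame of rack between 0.025 and 0.036 m); the robot touches nothing.
It fails at once if the vial already on the lower deck is shifted by more than 15 mm or tipped (distance of rack_vial from where it was at the start of the episode above 0.015 m or angle between rack_vial's own z axis and vertical above 0.35 rad).
It fails at once if the dish on the upper deck is shifted by more than 15 mm or tipped (distance of dish from where it was at the start of the episode above 0.015 m or angle between dish's own z axis and vertical above 0.35 rad).
It fails at once if the vial or the dropper bottle falls freely by more than about 30 mm (untouched by the fingers and faster than 0.8 m/s) ((contact force between the fingers and vial below 0.02 N and linear speed of vial above 0.8 m/s) or (contact force between the fingers and dropper below 0.02 N and linear speed of dropper above 0.8 m/s)).
It also fails if it takes over 61 s, if anything falls off the work surface, if the arm or the gripper's body presses on something with over 40 N, if the wrist force passes 120 N, or if a joint passes its speed limit or range.

## Working session

There is one attempt and no reset: what is moved stays moved. The work goes in short steps, Python scripts to look and compute and a shell command to move; the robot and the scene stay as the last step left them, time stands still between calls to the robot, and variables do not carry over. Pictures are saved under pics/ and viewed, at most 11 in all, crops included, and the job is handed in when it is done.

```bash
ls; mkdir -p pics; python3 - <<'E'
from station import sense, vision
import cv2,numpy as np
s=sense();print(s)
for n in("scene","top"):
    d=vision.snapshot(n);np.savez(f"{n}.npz",**d);cv2.imwrite(f"pics/{n}0.png",d["image"]);print(n,d["pose"].round(3).tolist(),d["mtx"].tolist(),d["dist"])
E
```

```text
pics
{'t': 0.0, 'q': array([-1.47652063e+00,  5.28512610e-01,  1.43390596e+00, -2.45262844e-05,
        1.18141843e+00, -1.78472834e-01]), 'qd': array([-0.0009419 , -0.00087561,  0.00038317, -0.00100938,  0.00082647,
       -0.00044735]), 'tau': array([ 4.76211117e-04, -4.42345798e+01, -1.78025508e+01, -2.07645662e-04,
        8.64404807e-03,  1.36957266e-05]), 'tcp_pos': array([ 0.16833471, -0.60118841,  0.2473039 ]), 'tool_rot': array([ 9.90714174e-01,  1.35956484e-01,  3.58979421e-05, -1.12165433e-03]), 'force': array([ 0.72492996, -0.3703444 ,  0.16941534]), 'ft_torque': array([0.02722154, 0.01324513, 0.00155076]), 'gripper_force': 0.0, 'finger_gap': 1.001695810408628}
scene [[-0.776, -0.397, 0.49, 0.042], [-0.63, 0.46, -0.626, 0.62], [0.023, -0.795, -0.607, 0.729], [0.0, 0.0, 0.0, 1.0]] [[390.4394792125907, 0.0, 275.8392711067244], [0.0, 390.4394792125907, 203.5751338972574], [0.0, 0.0, 1.0]] [-0.08521239  0.          0.          0.          0.        ]
top [[-0.123, -0.929, 0.348, 0.158], [-0.992, 0.117, -0.037, 0.044], [-0.006, -0.35, -0.937, 1.208], [0.0, 0.0, 0.0, 1.0]] [[463.4054919667263, 0.0, 283.1199377659728], [0.0, 463.4054919667263, 209.05553124696178], [0.0, 0.0, 1.0]] [-0.00236507  0.          0.          0.          0.        ]
```

View pics/scene0.png

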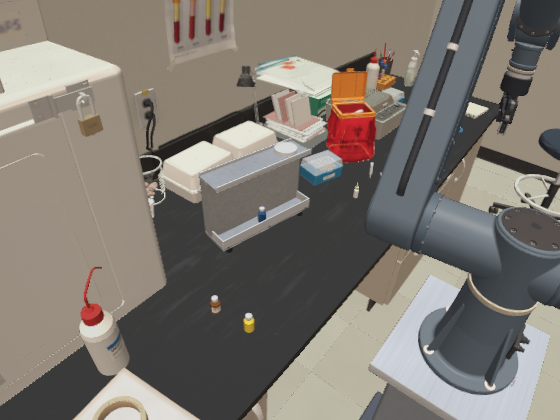

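View pics/top0.png

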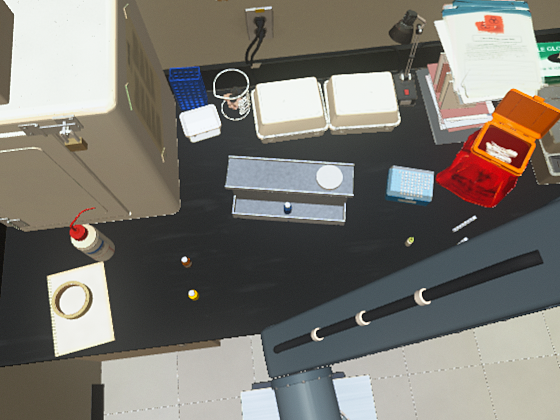

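The scene view shows the rack at about (255,200), the brown vial at (215,304), a yellow look-alike at (249,323), and a dropper candidate at (356,190). In the top view these are at (186,261), (194,295) and (410,241).

```bash
cat > h.py <<'E'
import cv2,numpy as np
from scipy.spatial.transform import Rotation as R
def ray(d,uv,T=None):
    T=d["pose"] if T is None else T
    p=cv2.undistortPoints(np.array(uv,float).reshape(-1,1,2),d["mtx"],d["dist"]).reshape(-1,2)
    return T[:3,3], np.c_[p,np.ones(len(p))]@T[:3,:3].T
def plane(d,uv,z,T=None):
    o,r=ray(d,uv,T); return o+r*((z-o[2])/r[:,2])[:,None]
def cloud(d,T=None):
    T=d["pose"] if T is None else T
    h,w=d["range_z"].shape; v,u=np.mgrid[:h,:w]
    o,r=ray(d,np.c_[u.ravel(),v.ravel()],T)
    return (o+r*d["range_z"].reshape(-1,1)).reshape(h,w,3)
E
python3 - <<'E'
import numpy as np,cv2
from h import *
s=dict(np.load("scene.npz"));t=dict(np.load("top.npz"))
for d,pts in((s,[(215,304),(249,323),(356,190),(262,215),(371,170)]),(t,[(186,261),(194,295),(410,241),(287,208),(464,224),(330,177)])):
    c=cloud(d)
    for u,v in pts: print((u,v),c[v,u].round(3))
c=cloud(t)
# rack front lip points by height: 
for n,d in(("s",s),("t",t)):
    c=cloud(d); 
    m=(c[...,2]>.050)&(c[...,2]<.058)&(d["range_z"]>0)
    m[:, :]&= (c[...,0]>.4)&(c[...,0]<.75)&(abs(c[...,1])<.35)
    n8,l,st,ce=cv2.connectedComponentsWithStats(m.astype(np.uint8))
    for i in range(1,n8):
        if st[i,4]>25: P=c[l==i];print(n,"lip?",st[i],P.min(0).round(3),P.max(0).round(3))
    m=(c[...,2]>.203)&(c[...,2]<.219)&(c[...,0]>.4)&(c[...,0]<.8)&(abs(c[...,1])<.3)
    P=c[m][:,:2].astype(np.float32);print(n,"deck",len(P),cv2.minAreaRect(P))
a=cv2.resize(s["image"][280:345,180:280],(500,325),interpolation=2);b=cv2.resize(s["image"][150:215,330:400],(300,279),interpolation=2)
out=np.zeros((325,800,3),np.uint8);out[:,:500]=a;out[:279,500:]=b;cv2.imwrite("pics/crop0.png",out)
E
```

```text
(215, 304) [0.476 0.274 0.034]
(249, 323) [0.386 0.261 0.032]
(356, 190) [ 0.462 -0.321  0.028]
(262, 215) [ 0.579 -0.005  0.06 ]
(371, 170) [ 0.484 -0.463  0.025]
(186, 261) [0.479 0.263 0.048]
(194, 295) [0.39  0.248 0.046]
(410, 241) [ 0.463 -0.322  0.038]
(287, 208) [ 0.583 -0.012  0.069]
(464, 224) [ 0.496 -0.481  0.022]
(330, 177) [ 0.591 -0.114  0.22 ]
s lip? [301 161  30  12  77] [ 0.578 -0.347  0.05 ] [ 0.67  -0.285  0.058]
s lip? [205 189 104  54 485] [ 0.53  -0.168  0.05 ] [0.673 0.137 0.058]
s lip? [143 266  20  19  59] [0.627 0.288 0.05 ] [0.637 0.349 0.058]
s deck 2224 ((0.6237751245498657, 0.061474427580833435), (0.4683409035205841, 0.08589199185371399), 78.49214172363281)
t lip? [389 192  24   6  46] [ 0.58 -0.35  0.05] [ 0.601 -0.291  0.058]
t lip? [232 195  25  21  80] [0.58  0.071 0.05 ] [0.643 0.134 0.058]
t lip? [328 202  18  21  83] [ 0.533 -0.168  0.05 ] [ 0.592 -0.121  0.058]
t lip? [257 215  17   3  27] [0.57  0.027 0.05 ] [0.579 0.069 0.058]
t lip? [275 216  54   5  92] [ 0.541 -0.116  0.05 ] [0.57  0.022 0.058]
t deck 3943 ((0.6692487597465515, 0.0567631870508194), (0.47730493545532227, 0.17137840390205383), 78.7066879272461)
```

View pics/crop0.png

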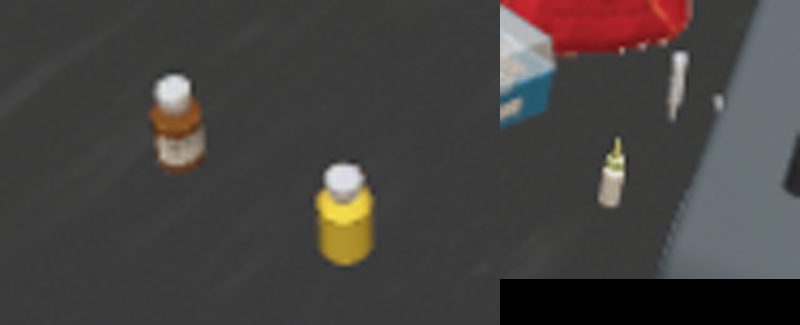

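The brown vial in the left crop is the target, next to its yellow look-alike. The beige bottle with the pointed cap, scene (356,190), is the dropper. Next I fit the rack pose.

```bash
python3 - <<'E'
import numpy as np,cv2
from h import *
s=dict(np.load("scene.npz"));t=dict(np.load("top.npz"))
for n,d in(("s",s),("t",t)):
    c=cloud(d)
    m=(c[...,2]>.049)&(c[...,2]<.060)&(c[...,0]>.5)&(c[...,0]<.62)&(c[...,1]>-.12)&(c[...,1]<.1)
    # front lip points: those within 12mm of line x=.5645+.2*y
    P=c[m]; P=P[abs(P[:,0]-.2*P[:,1]-.565)<.012]
    vx,vy,x0,y0=cv2.fitLine(P[:,:2].astype(np.float32),cv2.DIST_HUBER,0,.01,.01).ravel()
    if vy<0: vx,vy=-vx,-vy
    yaw=np.arctan2(-vx,vy); print(n,"yaw",np.degrees(yaw),"pt",x0,y0,len(P))
    yaw=np.radians(-11.4)
    ex=np.array([np.cos(yaw),np.sin(yaw)]);ey=np.array([-ex[1],ex[0]])
    near=(c[...,0]>.45)&(c[...,0]<.75)&(abs(c[...,1])<.25)
    m=near&(c[...,2]>.046)&(c[...,2]<.060);Q=c[m]
    print(" lip x", np.percentile(P[:,:2]@ex,[5,50,95]).round(4)," y ext",np.percentile(Q[:,:2]@ey,[0,1,99,100]).round(4))
    m=near&(c[...,2]>.203)&(c[...,2]<.222);Q=c[m]
    print(" deck x",np.percentile(Q[:,:2]@ex,[0,1,99,100]).round(4)," y",np.percentile(Q[:,:2]@ey,[0,.5,99.5,100]).round(4))
    hsv=cv2.cvtColor(d["image"],cv2.COLOR_BGR2HSV)
    for nm,(x,y),h in(("vial",(.478,.267),.047),("yel",(.388,.252),.047),("drop",(.464,-.322),.054),("rv",(.583,-.01),.077)):
        lo=.035 if nm=="rv" else .006
        m=(np.hypot(c[...,0]-x,c[...,1]-y)<.03)&(c[...,2]>lo)&(c[...,2]<h+.012)
        if nm=="rv": m&=(c[...,2]>.06)
        P=c[m]; v,u=np.nonzero(m); k=P[:,2]>h-.008
        print(" ",nm,m.sum(),P[:,2].max().round(3),"mean",P.mean(0).round(4),"top",P[k].mean(0).round(4), "topray",plane(d,[(u[k].mean(),v[k].mean())],h-.003).round(4)[0])
print("origin x coordinate = lipx+.026 along ex; ex,ey",ex,ey)
E
```

```text
s yaw -11.420442 pt 0.5663477 0.017221889 192
 lip x [0.5493 0.5517 0.555 ]  y ext [-0.0501 -0.0476  0.251   0.2526]
 deck x [0.556  0.5576 0.64   0.6421]  y [-0.0506 -0.0468  0.2497  0.2509]
  vial 151 0.049 mean [0.4776 0.2718 0.0297] top [0.4808 0.2694 0.0459] topray [0.4821 0.2684 0.044 ]
  yel 166 0.05 mean [0.3891 0.2584 0.0296] top [0.3917 0.2556 0.0458] topray [0.3926 0.2546 0.044 ]
  drop 54 0.055 mean [ 0.4621 -0.3201  0.0266] top [ 0.4627 -0.3213  0.0504] topray [ 0.4623 -0.3204  0.051 ]
  rv 69 0.086 mean [ 0.5914 -0.0113  0.0698] top [ 0.5944 -0.013   0.0755] topray [ 0.5957 -0.0145  0.074 ]
t yaw -11.426643 pt 0.5689586 0.017767021 156
 lip x [0.5523 0.5543 0.5569]  y ext [-0.0512 -0.0504  0.248   0.2493]
 deck x [0.5583 0.5605 0.6421 0.6442]  y [-0.0509 -0.0496  0.2476  0.2488]
  vial 84 0.052 mean [0.4806 0.2643 0.0314] top [0.4838 0.2669 0.0456] topray [0.4842 0.2672 0.044 ]
  yel 80 0.05 mean [0.3926 0.2512 0.0326] top [0.395  0.2534 0.045 ] topray [0.3952 0.2536 0.044 ]
  drop 48 0.054 mean [ 0.4639 -0.3232  0.0293] top [ 0.4661 -0.3257  0.0504] topray [ 0.4659 -0.3255  0.051 ]
  rv 49 0.08 mean [ 0.5876 -0.0132  0.0697] top [ 0.5888 -0.0138  0.075 ] topray [ 0.5892 -0.0139  0.074 ]
origin x coordinate = lipx+.026 along ex; ex,ey [ 0.98027117 -0.19765734] [0.19765734 0.98027117]
```

```bash
python3 -m crank '[{"dp":[0.56,0.83,0],"angular":[0,0,-6.75]},{"dp":[0.56,0.83,0],"angular":[0,0,-6.75]},{"dp":[0.56,0.83,0],"angular":[0,0,-6.75]},{"dp":[0.56,0.83,0],"angular":[0,0,-6.75]},{"dp":[0.56,0.83,-0.1],"angular":[-1.58,-7.84,0]},{"dp":[0.56,0.83,-0.3],"angular":[-1.58,-7.84,0]},{"dp":[0.56,0.83,-0.4],"angular":[-1.58,-7.84,0]},{"dp":[0.56,0.83,-0.4],"angular":[-1.58,-7.84,0]},{"dp":[0.56,0.83,-0.4],"angular":[-1.58,-7.84,0]},{"dp":[0.56,0.83,-0.4],"angular":[0,0,0]},{"dp":[0.56,0.83,-0.5],"angular":[0,0,0]},{"dp":[0.56,0.83,-0.6],"angular":[0,0,0]},{"dp":[0,0,0],"angular":[0,0,0]},{"dp":[0,0,0],"angular":[0,0,0]}]' 0.4 30
cat > w.py <<'E'
import sys
from station import sense,vision
from h import *
def wrist(name):
    s=sense();d=vision.snapshot("wrist");T=np.eye(4);T[:3,:3]=R.from_quat(s["tool_rot"]).as_matrix();T[:3,3]=s["tcp_pos"]
    cv2.imwrite(f"pics/{name}.png",d["image"]);return s,d,T@d["mount"],T
E
python3 - <<'E'
from w import *
s,d,W,T=wrist("w1");np.savez("w1.npz",W=W,**d)
print(s["tcp_pos"],T[:3,:3].round(3).tolist(),s["q"].round(2),s["finger_gap"]);print(d["mount"].round(3).tolist())
c=cloud(d,W)
for nm,(x,y) in (("drop",(.4645,-.323)),):
    m=(np.hypot(c[...,0]-x,c[...,1]-y)<.03)&(c[...,2]>.006)&(c[...,2]<.07)
    P=c[m];print(m.sum(),P.min(0),P.max(0),P.mean(0))
    for a in(.006,.015,.025,.035,.045):
        q=P[(P[:,2]>=a)&(P[:,2]<a+.008)]
        if len(q): print(a,q.min(0).round(4),q.max(0).round(4),q.mean(0).round(4))
E
```

```text
t: 1.5
tcp_pos: [0.362, -0.3168, 0.1617]
tool_rot: [0.949, -0.089, 0.3, 0.023]
force: [0.4, 0.2, 0.7]
finger_gap: 0.6
gripper_force: 0.0
[ 0.36201475 -0.31675532  0.16168879] [[0.804, -0.183, 0.566], [-0.156, -0.983, -0.096], [0.574, -0.011, -0.819]] [-1.28  0.49  2.22  1.35  0.55 -0.75] 0.6003861034839195
[[0.0, -0.962, -0.274, 0.07], [1.0, -0.0, 0.001, 0.0], [-0.0, -0.274, 0.962, -0.126], [0.0, 0.0, 0.0, 1.0]]
500 [ 0.45668707 -0.33206278  0.00607706] [ 0.47062841 -0.31648042  0.05528552] [ 0.46094873 -0.3240303   0.03132927]
0.006 [ 0.4567 -0.3318  0.0061] [ 0.4644 -0.3165  0.014 ] [ 0.4588 -0.3238  0.01  ]
0.015 [ 0.4568 -0.3321  0.015 ] [ 0.4639 -0.3166  0.0227] [ 0.4587 -0.3239  0.0192]
0.025 [ 0.4569 -0.3318  0.025 ] [ 0.466  -0.3167  0.0329] [ 0.4599 -0.3239  0.0281]
0.035 [ 0.458  -0.3306  0.0351] [ 0.4706 -0.3178  0.0425] [ 0.4625 -0.3241  0.039 ]
0.045 [ 0.4616 -0.327   0.0451] [ 0.465  -0.3217  0.0528] [ 0.463  -0.3241  0.0486]
```

View pics/w1.png

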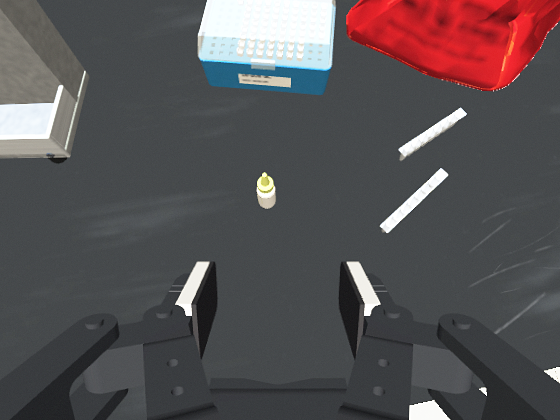

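The dropper stands at wrist pixel (266,190), upright, with its axis near (0.464,-0.324). The camera sits above the fingers, so I lean the tool to about 45°.

```bash
cat > go.py <<'E'
import sys
from w import *
# go.py gx gy gz tilt back : shift (mm units/30) & turn from present to grasp point target
gx,gy,gz,tilt,back=map(float,sys.argv[1:6])
ex=np.array([.98027,-.19766,0]);ey=np.array([.19766,.98027,0]);a=np.radians(tilt)
z=np.sin(a)*ex+np.cos(a)*np.array([0,0,-1]);y=-ey;M=np.c_[np.cross(y,z),y,z]
s=sense();C=R.from_quat(s["tool_rot"]).as_matrix()
t=np.array([gx,gy,gz])+(.002-back)*z
print("dp/30mm",((t-s["tcp_pos"])/.03).round(2),"rot deg",np.degrees(R.from_matrix(M@C.T).as_rotvec()).round(2),"z",z.round(3),s["q"].round(2),"tilt",np.degrees(np.arccos(-C[2,2])).round(1))
E
python3 go.py .464 -.3243 .025 45 .08
```

```text
dp/30mm [ 1.6   0.16 -2.73] rot deg [-2.39 -9.64 -0.85] z [ 0.693 -0.14  -0.707] [-1.28  0.49  2.22  1.35  0.55 -0.75] tilt 35.1
```

```bash
python3 -m crank '[{"dp":[0.27,0.03,-0.45],"angular":[-0.6,-2.4,-0.2]},{"dp":[0.27,0.03,-0.45],"angular":[-0.6,-2.4,-0.2]},{"dp":[0.27,0.03,-0.45],"angular":[-0.6,-2.4,-0.2]},{"dp":[0.27,0.03,-0.45],"angular":[-0.6,-2.4,-0.2]},{"dp":[0.27,0.02,-0.45],"angular":[0,0,0]},{"dp":[0.26,0.02,-0.45],"angular":[0,0,0]},{"dp":[0,0,0],"angular":[0,0,0]},{"dp":[0,0,0],"angular":[0,0,0]}]'; python3 go.py .464 -.3243 .025 45 0
```

```text
t: 2.35
tcp_pos: [0.4101, -0.3138, 0.0814]
tool_rot: [0.919, -0.092, 0.381, 0.038]
force: [0.4, 0.1, 0.9]
finger_gap: 0.598
gripper_force: 0.0
dp/30mm [ 1.84 -0.36 -1.93] rot deg [ 0.04  0.   -0.01] z [ 0.693 -0.14  -0.707] [-1.23  0.82  2.28  2.08  0.77 -1.52] tilt 45.0
```

```bash
python3 -m crank '[{"dp":[0.37,-0.07,-0.38],"angular":[0,0,0]},{"dp":[0.37,-0.07,-0.38],"angular":[0,0,0]},{"dp":[0.37,-0.07,-0.37],"angular":[0,0,0]},{"dp":[0.37,-0.07,-0.37],"angular":[0,0,0]},{"dp":[0.36,-0.08,-0.37],"angular":[0,0,0]},{"dp":[0,0,0],"angular":[0,0,0]},{"dp":[0,0,0],"angular":[0,0,0]}]' && python3 go.py .464 -.3243 .025 45 0 && python3 -m crank '[{"dp":[0,0,0],"angular":[0,0,0]},{"dp":[0,0,0],"angular":[0,0,0]},{"dp":[0,0,0],"angular":[0,0,0]},{"dp":[0,0,0],"angular":[0,0,0]},{"dp":[0,0,0],"angular":[0,0,0]},{"dp":[0,0,0],"angular":[0,0,0]},{"dp":[0,0,0],"angular":[0,0,0]},{"dp":[0,0,0],"angular":[0,0,0]},{"dp":[0,0,0],"angular":[0,0,0]},{"dp":[0,0,0],"angular":[0,0,0]}]' 1 30
```

```text
t: 3.05
tcp_pos: [0.4656, -0.3226, 0.0246]
tool_rot: [0.92, -0.091, 0.38, 0.037]
force: [-1.2, 0.1, 0.2]
finger_gap: 0.602
gripper_force: 0.0
dp/30mm [-0.01 -0.06 -0.03] rot deg [-0.08 -0.06 -0.11] z [ 0.693 -0.14  -0.707] [-1.09  0.95  2.16  2.21  0.76 -1.53] tilt 44.9
t: 4.05
tcp_pos: [0.4652, -0.3233, 0.0253]
tool_rot: [0.919, -0.092, 0.381, 0.038]
force: [-4.6, 0.5, 5.4]
finger_gap: 0.17
gripper_force: 29.8
```

```bash
python3 -m crank '[{"dp":[0,0,0.2],"angular":[0,0,0]},{"dp":[0,0,0.5],"angular":[0,0,0]},{"dp":[0,0,0.6],"angular":[0,0,0]},{"dp":[0,0,0.6],"angular":[0,0,0]},{"dp":[0,0,0.6],"angular":[0,0,0]},{"dp":[0.05,0.3,0],"angular":[0,0,0]},{"dp":[0.05,0.7,0],"angular":[0,0,0]},{"dp":[0.05,0.9,0],"angular":[0,0,0]},{"dp":[0.06,0.9,0],"angular":[0,0,0]},{"dp":[0.06,0.9,0],"angular":[0,0,0]},{"dp":[0.06,0.9,0],"angular":[0,0,0]},{"dp":[0.06,0.9,0],"angular":[0,0,0]},{"dp":[0.06,0.9,0],"angular":[0,0,0]},{"dp":[0.06,0.9,0],"angular":[0,0,0]},{"dp":[0.05,0.7,0],"angular":[0,0,0]},{"dp":[0.05,0.4,0],"angular":[0,0,0]},{"dp":[0,0.1,0],"angular":[0,0,0]},{"dp":[0,0,0],"angular":[0,0,0]},{"dp":[0,0,0],"angular":[0,0,0]}]'; python3 - <<'E'
from w import *
s,d,W,T=wrist("w2");print(s["tcp_pos"],s["q"].round(2),s["gripper_force"])
t=vision.snapshot("scene");cv2.imwrite("pics/s2.png",np.hstack([cv2.resize(d["image"],(400,300)),cv2.resize(t["image"][80:290,150:430],(400,300))]))
E
python3 go.py .569 -.0867 .0575 45 0
```

```text
t: 5.95
tcp_pos: [0.4843, -0.0689, 0.1001]
tool_rot: [0.919, -0.092, 0.381, 0.038]
force: [0.0, -0.4, 0.2]
finger_gap: 0.171
gripper_force: 29.4
[ 0.48426485 -0.06890317  0.10010633] [-0.49  0.83  2.44  2.88  0.91 -1.62] 29.351013600826263
dp/30mm [ 2.88 -0.59 -1.47] rot deg [-0.03 -0.02  0.04] z [ 0.693 -0.14  -0.707] [-0.49  0.83  2.44  2.88  0.91 -1.62] tilt 45.0
```

View pics/s2.png

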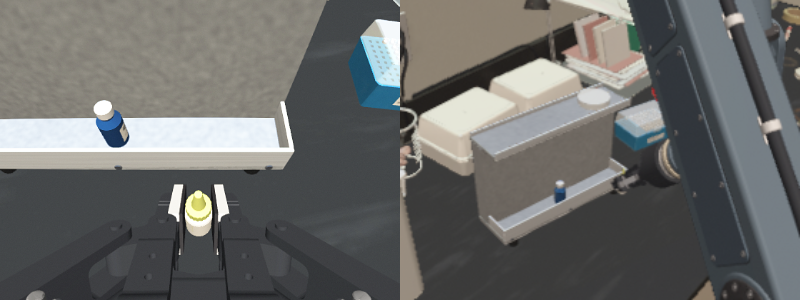

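The left half shows the dropper held upright at (198,212) in front of the lip. The rack vial is at (112,123), well to the left. Now over the lip and down.

```bash
python3 -m crank '[{"dp":[0.25,-0.05,0],"angular":[0,0,0]},{"dp":[0.45,-0.09,0],"angular":[0,0,0]},{"dp":[0.5,-0.1,0],"angular":[0,0,0]},{"dp":[0.5,-0.1,0],"angular":[0,0,0]},{"dp":[0.5,-0.1,0],"angular":[0,0,0]},{"dp":[0.45,-0.1,0],"angular":[0,0,0]},{"dp":[0.23,-0.05,0],"angular":[0,0,0]},{"dp":[0,0,0],"angular":[0,0,0]},{"dp":[0,0,-0.3],"angular":[0,0,0]},{"dp":[0,0,-0.3],"angular":[0,0,0]},{"dp":[0,0,-0.3],"angular":[0,0,0]},{"dp":[0,0,-0.3],"angular":[0,0,0]},{"dp":[0,0,0],"angular":[0,0,0]},{"dp":[0,0,0],"angular":[0,0,0]}]'; python3 go.py .569 -.0867 .0575 45 0
python3 - <<'E'
from w import *
s,d,W,T=wrist("w3");np.savez("w3.npz",W=W,**d)
c=cloud(d,W);o=np.array([.587,-.017]);ex=np.array([.98027,-.19766]);ey=np.array([.19766,.98027])
X=(c[...,:2]-o)@ex;Y=(c[...,:2]-o)@ey;Z=c[...,2]
m=(abs(Y)<.14)&(abs(Y+.072)>.03)&(Z>.08)&(Z<.12);print("panel x",np.median(X[m]) if m.any() else 0)
m=(abs(Z-.055)<.003)&(X<-.015)&(X>-.04);print("lip x",np.percentile(X[m],[5,50,95]) if m.any() else 0)
m=(X>-.02)&(X<.015)&(abs(Y)<.03)&(Z<.045)&(Z>.01)&(abs(Y)>.02);print("deck z",np.median(Z[m]) if m.any() else 0)
m=(Z<.058)&(Z>.02)&(Y<-.12)&(abs(X)<.02);print("end y",np.percentile(Y[m],[1,50,99]) if m.any() else 0)
E
```

```text
t: 7.45
tcp_pos: [0.57, -0.0857, 0.0632]
tool_rot: [0.92, -0.092, 0.38, 0.037]
force: [0.3, -0.1, -0.5]
finger_gap: 0.174
gripper_force: 29.4
dp/30mm [ 0.01 -0.04 -0.24] rot deg [-0.08 -0.12 -0.05] z [ 0.693 -0.14  -0.707] [-0.42  0.85  2.2   2.9   0.7  -1.54] tilt 44.9
panel x -0.019187423730432706
lip x [-0.02723908 -0.02534289 -0.01767088]
deck z 0.030725818875050326
end y [-0.14857915 -0.14484843 -0.1206593 ]
```

View pics/w3.png

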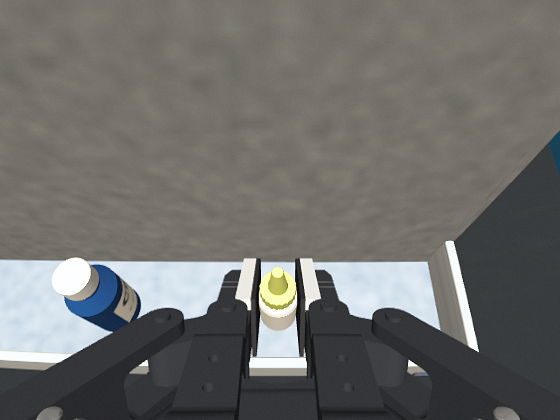

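Dropper is centred between the fingers at (278,300), behind the lip, with the panel clear. The rack vial at (95,290) is close to the knuckles, so I will open only a little.

```bash
python3 -m crank '[{"dp":[0,0,-0.08],"angular":[0,0,0]},{"dp":[0,0,-0.08],"angular":[0,0,0]},{"dp":[0,0,-0.05],"angular":[0,0,0]},{"dp":[0,0,-0.04],"angular":[0,0,0]},{"dp":[0,0,0],"angular":[0,0,0]},{"dp":[0,0,0],"angular":[0,0,0]},{"dp":[0,0,0],"angular":[0,0,0]}]'
```

```text
t: 8.2
tcp_pos: [0.5703, -0.0859, 0.0566]
tool_rot: [0.92, -0.091, 0.38, 0.038]
force: [0.3, 0.3, 0.6]
finger_gap: 0.172
gripper_force: 29.3
```

```bash
python3 -m crank '[{"dp":[0,0,-0.03],"angular":[0,0,0]},{"dp":[0,0,-0.03],"angular":[0,0,0]},{"dp":[0,0,0],"angular":[0,0,0]},{"dp":[0,0,0],"angular":[0,0,0]}]';  python3 -m crank '[{"dp":[0,0,0],"angular":[0,0,0]},{"dp":[0,0,0],"angular":[0,0,0]},{"dp":[0,0,0],"angular":[0,0,0]},{"dp":[0,0,0],"angular":[0,0,0]},{"dp":[0,0,0],"angular":[0,0,0]}]' 0.62
```

```text
t: 8.6
tcp_pos: [0.5704, -0.0859, 0.0553]
tool_rot: [0.919, -0.091, 0.381, 0.038]
force: [-2.9, 0.4, 5.6]
finger_gap: 0.168
gripper_force: 29.8
t: 9.1
tcp_pos: [0.5703, -0.0859, 0.0545]
tool_rot: [0.92, -0.092, 0.38, 0.038]
force: [-0.4, 0.6, 0.8]
finger_gap: 0.379
gripper_force: 0.0
```

```bash
python3 -m crank '[{"dp":[-0.23,0.05,0.23],"angular":[0,0,0]},{"dp":[-0.35,0.07,0.35],"angular":[0,0,0]},{"dp":[-0.35,0.07,0.35],"angular":[0,0,0]},{"dp":[-0.4,0.08,0.4],"angular":[0,0,0]},{"dp":[-0.4,0.08,0.4],"angular":[0,0,0]},{"dp":[0,0,0],"angular":[0,0,0]}]'; python3 - <<'E'
from w import *
s,d,W,T=wrist("w4");print(s["tcp_pos"],s["q"].round(2));cv2.imwrite("pics/w4.png",cv2.resize(d["image"],(400,300)))
E
```

```text
t: 9.7
tcp_pos: [0.5159, -0.0745, 0.1081]
tool_rot: [0.92, -0.092, 0.38, 0.037]
force: [0.5, -0.4, -0.5]
finger_gap: 0.38
gripper_force: 0.0
[ 0.51586933 -0.07449325  0.10814908] [-0.46  0.75  2.35  2.87  0.74 -1.55]
```

View pics/w4.png

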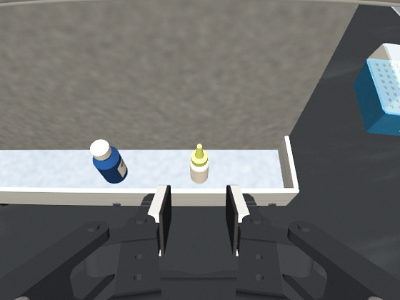

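The dropper stands upright in the channel at (199,165), and the rack vial at (108,162) is undisturbed. Next is the vial. I turn the heading to −45° so the gripper body clears the yellow look-alike.

```bash
python3 -m crank '[{"dp":[0,0.4,0],"angular":[0,0,0]},{"dp":[0,0.8,0],"angular":[0,0,0]},{"dp":[0,0.85,0],"angular":[0,0,0]},{"dp":[0,0.85,0],"angular":[0,0,0]},{"dp":[0,0.85,0],"angular":[0,0,0]},{"dp":[0,0.85,0],"angular":[0,0,0]},{"dp":[0,0.85,0],"angular":[0,0,0]},{"dp":[0,0.85,0],"angular":[0,0,0]},{"dp":[-0.2,0.85,0],"angular":[0,0,-4.2]},{"dp":[-0.3,0.85,0],"angular":[0,0,-4.2]},{"dp":[-0.35,0.85,0],"angular":[0,0,-4.2]},{"dp":[-0.4,0.85,0],"angular":[0,0,-4.2]},{"dp":[-0.4,0.85,0.1],"angular":[0,0,-4.2]},{"dp":[-0.4,0.85,0.1],"angular":[0,0,-4.2]},{"dp":[-0.35,0.85,0.1],"angular":[0,0,-4.2]},{"dp":[-0.3,0.7,0.1],"angular":[0,0,-4.2]},{"dp":[0,0.1,0],"angular":[0,0,0]},{"dp":[0,0,0],"angular":[0,0,0]},{"dp":[0,0,0],"angular":[0,0,0]}]' 0.35 30
sed -i 's/^gx.*/gx,gy,gz,tilt,back=map(float,sys.argv[1:6]);H=np.radians(float(sys.argv[6]) if len(sys.argv)>6 else -11.4)/; s/^ex=.*;a=/ex=np.array([np.cos(H),np.sin(H),0]);ey=np.array([-ex[1],ex[0],0]);a=/' go.py
python3 - <<'E'
from w import *
s,d,W,T=wrist("w5");c=cloud(d,W)
m=(np.hypot(c[...,0]-.483,c[...,1]-.268)<.035)&(c[...,2]>.004)&(c[...,2]<.07)
P=c[m];print(m.sum(),s["q"].round(2))
z=T[:2,2]/np.hypot(*T[:2,2]);lat=np.array([-z[1],z[0]]);print("heading",np.degrees(np.arctan2(*z[::-1])))
for a in(.006,.015,.025,.035,.042):
    q=P[(P[:,2]>=a)&(P[:,2]<a+.006)]
    if len(q): f=q[:,:2]@z;l=q[:,:2]@lat; print(a,len(q),"front",np.percentile(f,2).round(4),"lat",l.min().round(4),l.max().round(4),"axis",(z*(np.percentile(f,2)+.011)+lat*(l.min()+l.max())/2).round(4))
E
python3 go.py .483 .268 .027 45 .08 -45
```

```text
t: 11.65
tcp_pos: [0.4385, 0.2246, 0.0716]
tool_rot: [0.862, -0.309, 0.391, 0.091]
force: [0.7, -0.5, -0.7]
finger_gap: 0.65
gripper_force: 0.0
516 [ 0.64  0.84  2.08  4.57  0.77 -1.76]
heading -32.816755268792555
0.042 375 front 0.2568 lat 0.4825 0.4946 axis [0.4898 0.2655]
dp/30mm [0.18 2.75 0.35] rot deg [-2.3   4.83 -7.54] z [ 0.5   -0.5   -0.707] [ 0.64  0.84  2.08  4.57  0.77 -1.76] tilt 47.3
```

View pics/w5.png

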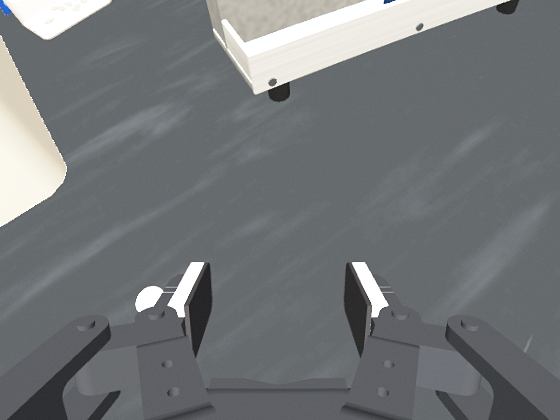

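The tool stopped short because joint 4 reached its limit. The vial cap shows at (150,300), beside the left finger and untouched. I will go up and approach from the base side instead, heading about +58°, which also clears the yellow vial.

```bash
python3 -m crank '[{"dp":[0,-0.1,0.4],"angular":[0,0,0]},{"dp":[0,-0.1,0.6],"angular":[0,0,0]},{"dp":[0,0,0.6],"angular":[0,0,0]},{"dp":[0.05,0,0],"angular":[0,0,5]},{"dp":[0.05,0,0],"angular":[0,0,7.5]},{"dp":[0.05,0,0],"angular":[0,0,7.5]},{"dp":[0.05,0,0],"angular":[0,0,7.5]},{"dp":[0.05,0,0],"angular":[0,0,7.5]},{"dp":[0.05,0,0],"angular":[0,0,7.5]},{"dp":[0.05,0,0],"angular":[0,0,7.5]},{"dp":[0.05,0,0],"angular":[0,0,7.5]},{"dp":[0.05,0,0],"angular":[0,0,7.5]},{"dp":[0.05,0,0],"angular":[0,0,7.5]},{"dp":[0.05,0,0],"angular":[0,0,7.5]},{"dp":[0,0,0],"angular":[0,0,7.5]},{"dp":[0,0,0],"angular":[0,0,3]},{"dp":[0,0,0],"angular":[0,0,0]},{"dp":[0,0,0],"angular":[0,0,0]}]'; python3 go.py .485 .268 .027 45 .1 58
```

```text
t: 13.5
tcp_pos: [0.4575, 0.2071, 0.1144]
tool_rot: [0.84, 0.36, 0.351, -0.203]
force: [-0.8, 1.1, -0.3]
finger_gap: 0.649
gripper_force: 0.0
dp/30mm [-0.31  0.07 -0.6 ] rot deg [-5.2  -2.5   9.46] z [ 0.375  0.6   -0.707] [-0.22  0.76  2.32  1.94  0.81 -1.37] tilt 47.9
```

```bash
python3 -m crank '[{"dp":[-0.1,0.02,0],"angular":[-1.8,-0.8,3.2]},{"dp":[-0.1,0.02,0],"angular":[-1.7,-0.8,3.1]},{"dp":[-0.1,0.03,0],"angular":[-1.7,-0.9,3.1]},{"dp":[0,0,0],"angular":[0,0,0]},{"dp":[0,0,0],"angular":[0,0,0]}]'
python3 - <<'E'
from w import *
s,d,W,T=wrist("w6");c=cloud(d,W)
m=(np.hypot(c[...,0]-.483,c[...,1]-.268)<.035)&(c[...,2]>.004)&(c[...,2]<.07)
P=c[m];print(m.sum(),s["q"].round(2))
z=T[:2,2]/np.hypot(*T[:2,2]);lat=np.array([-z[1],z[0]]);print("heading",np.degrees(np.arctan2(*z[::-1])))
for a in(.006,.015,.025,.035,.042):
    q=P[(P[:,2]>=a)&(P[:,2]<a+.006)]
    if len(q): f=q[:,:2]@z;l=q[:,:2]@lat; r=.007 if a>.04 else .011; print(a,len(q),"lat",l.min().round(4),l.max().round(4),"axis",(z*(np.percentile(f,2)+r)+lat*(l.min()+l.max())/2).round(4))
E
python3 go.py .484 .268 .027 45 0 58
```

```text
t: 14.0
tcp_pos: [0.4475, 0.2103, 0.1138]
tool_rot: [0.808, 0.448, 0.334, -0.186]
force: [-0.1, 0.5, -0.6]
finger_gap: 0.654
gripper_force: 0.0
1321 [-0.2   0.72  2.29  1.79  0.75 -1.38]
heading 58.14830031763351
0.006 84 lat -0.2787 -0.2579 axis [0.4826 0.2684]
0.015 102 lat -0.2792 -0.2575 axis [0.4826 0.2683]
0.025 152 lat -0.2789 -0.258 axis [0.4828 0.2684]
0.035 102 lat -0.276 -0.2608 axis [0.4847 0.2714]
0.042 399 lat -0.2752 -0.2612 axis [0.4826 0.2686]
dp/30mm [ 1.24  1.97 -2.94] rot deg [-0.04 -0.15 -0.  ] z [ 0.375  0.6   -0.707] [-0.2   0.72  2.29  1.79  0.75 -1.38] tilt 44.9
```

View pics/w6.png

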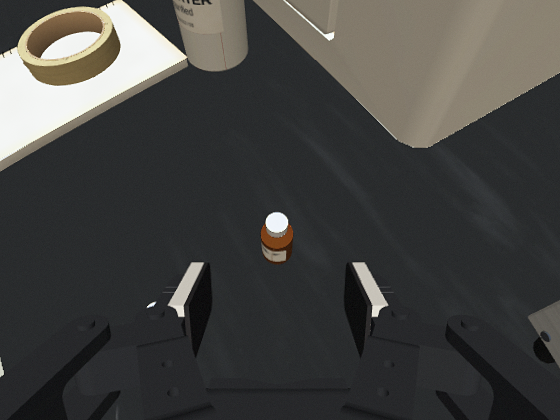

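The vial is upright at (277,238), centred between the fingers. The yellow one is just outside the left finger, so I narrow the opening and go in along the tool axis.

```bash
python3 -m crank '[{"dp":[0.02,0.1,-0.3],"angular":[0,0,0]},{"dp":[0.02,0.1,-0.4],"angular":[0,0,0]},{"dp":[0.02,0.1,-0.26],"angular":[0,0,0]},{"dp":[0.19,0.28,-0.33],"angular":[0,0,0]},{"dp":[0.19,0.28,-0.33],"angular":[0,0,0]},{"dp":[0.19,0.28,-0.33],"angular":[0,0,0]},{"dp":[0.19,0.28,-0.33],"angular":[0,0,0]},{"dp":[0.19,0.28,-0.33],"angular":[0,0,0]},{"dp":[0.19,0.28,-0.33],"angular":[0,0,0]},{"dp":[0,0,0],"angular":[0,0,0]},{"dp":[0,0,0],"angular":[0,0,0]}]' 0.5; python3 go.py .4827 .2684 .027 45 0 58
```

```text
t: 15.15
tcp_pos: [0.4839, 0.2694, 0.0251]
tool_rot: [0.808, 0.448, 0.334, -0.186]
force: [-0.1, 0.5, -0.1]
finger_gap: 0.495
gripper_force: 0.0
dp/30mm [-0.02  0.01  0.02] rot deg [ 0.01 -0.13 -0.08] z [ 0.375  0.6   -0.707] [-0.02  0.94  2.16  2.07  0.77 -1.52] tilt 44.9
```

```bash
python3 -m crank '[{"dp":[0,0,0],"angular":[0,0,0]},{"dp":[0,0,0],"angular":[0,0,0]},{"dp":[0,0,0],"angular":[0,0,0]},{"dp":[0,0,0],"angular":[0,0,0]},{"dp":[0,0,0],"angular":[0,0,0]},{"dp":[0,0,0],"angular":[0,0,0]},{"dp":[0,0,0],"angular":[0,0,0]},{"dp":[0,0,0],"angular":[0,0,0]}]' 1 30; python3 -m crank '[{"dp":[0,0,0.2],"angular":[0,0,0]},{"dp":[0,0,0.5],"angular":[0,0,0]},{"dp":[0,0,0.6],"angular":[0,0,0]},{"dp":[0,0,0.6],"angular":[0,0,0]},{"dp":[0,0,0.6],"angular":[0,0,0]},{"dp":[0.05,-0.3,0],"angular":[0,0,-4]},{"dp":[0.08,-0.55,0],"angular":[0,0,-6]},{"dp":[0.08,-0.55,0],"angular":[0,0,-6]},{"dp":[0.08,-0.55,0],"angular":[0,0,-6]},{"dp":[0.08,-0.6,0],"angular":[0,0,-6]},{"dp":[0.08,-0.6,0],"angular":[0,0,-6]},{"dp":[0.08,-0.6,0],"angular":[0,0,-6]},{"dp":[0.08,-0.6,0],"angular":[0,0,-6]},{"dp":[0.08,-0.6,0],"angular":[0,0,-6]},{"dp":[0.08,-0.6,0],"angular":[0,0,-6]},{"dp":[0.08,-0.5,0],"angular":[0,0,-6]},{"dp":[0.05,-0.45,0],"angular":[0,0,-5]},{"dp":[0,0,0],"angular":[0,0,0]},{"dp":[0,0,0],"angular":[0,0,0]}]'; python3 go.py .597 .0544 .0595 45 0
```

```text
t: 15.95
tcp_pos: [0.4842, 0.269, 0.0257]
tool_rot: [0.808, 0.448, 0.334, -0.186]
force: [-1.8, -2.6, 5.6]
finger_gap: 0.245
gripper_force: 29.9
t: 17.85
tcp_pos: [0.5114, 0.0747, 0.1005]
tool_rot: [0.92, -0.087, 0.381, 0.035]
force: [-0.3, 0.1, 0.4]
finger_gap: 0.247
gripper_force: 29.4
dp/30mm [ 2.9  -0.69 -1.41] rot deg [-0.11 -0.02 -0.58] z [ 0.693 -0.14  -0.707] [ 0.    0.77  2.32  3.34  0.73 -1.58] tilt 45.0
```

```bash
python3 -m crank '[{"dp":[0.25,-0.05,0],"angular":[0,0,-0.3]},{"dp":[0.45,-0.1,0],"angular":[0,0,-0.3]},{"dp":[0.5,-0.12,0],"angular":[0,0,0]},{"dp":[0.5,-0.12,0],"angular":[0,0,0]},{"dp":[0.5,-0.12,0],"angular":[0,0,0]},{"dp":[0.45,-0.11,0],"angular":[0,0,0]},{"dp":[0.25,-0.06,0],"angular":[0,0,0]},{"dp":[0,0,0],"angular":[0,0,0]},{"dp":[0,0,-0.3],"angular":[0,0,0]},{"dp":[0,0,-0.3],"angular":[0,0,0]},{"dp":[0,0,-0.3],"angular":[0,0,0]},{"dp":[0,0,-0.3],"angular":[0,0,0]},{"dp":[0,0,0],"angular":[0,0,0]},{"dp":[0,0,0],"angular":[0,0,0]}]'; python3 go.py .597 .0544 .0575 45 0
python3 - <<'E'
from w import *
wrist("w7")
E
```

```text
t: 19.25
tcp_pos: [0.5979, 0.0538, 0.0636]
tool_rot: [0.92, -0.093, 0.38, 0.038]
force: [-0.3, -0.1, 0.2]
finger_gap: 0.246
gripper_force: 29.4
dp/30mm [ 0.02  0.01 -0.25] rot deg [-0.1  -0.11  0.16] z [ 0.693 -0.14  -0.707] [-0.04  0.84  2.11  3.34  0.59 -1.62] tilt 44.9
```

View pics/w7.png

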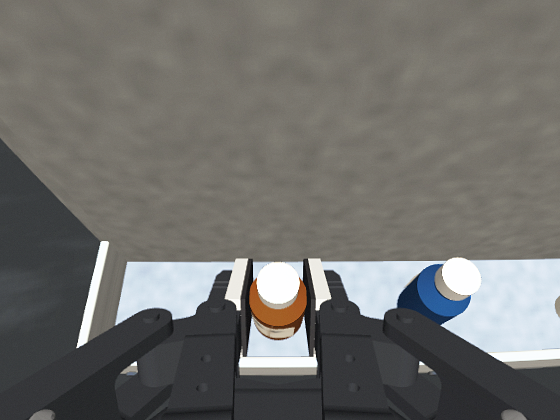

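The vial is held upright at (278,295) behind the lip, and the rack vial at (435,290) is clear of the knuckles.

```bash
python3 -m crank '[{"dp":[0,0,-0.08],"angular":[0,0,0]},{"dp":[0,0,-0.08],"angular":[0,0,0]},{"dp":[0,0,-0.05],"angular":[0,0,0]},{"dp":[0,0,-0.04],"angular":[0,0,0]},{"dp":[0,0,-0.03],"angular":[0,0,0]},{"dp":[0,0,0],"angular":[0,0,0]},{"dp":[0,0,0],"angular":[0,0,0]},{"dp":[0,0,0],"angular":[0,0,0]}]'
```

```text
t: 20.1
tcp_pos: [0.5982, 0.0537, 0.056]
tool_rot: [0.919, -0.093, 0.38, 0.038]
force: [0.3, 0.3, -0.6]
finger_gap: 0.245
gripper_force: 29.4
```

```bash
python3 -m crank '[{"dp":[0,0,-0.025],"angular":[0,0,0]},{"dp":[0,0,-0.025],"angular":[0,0,0]},{"dp":[0,0,0],"angular":[0,0,0]},{"dp":[0,0,0],"angular":[0,0,0]}]'; python3 -m crank '[{"dp":[0,0,0],"angular":[0,0,0]},{"dp":[0,0,0],"angular":[0,0,0]},{"dp":[0,0,0],"angular":[0,0,0]},{"dp":[0,0,0],"angular":[0,0,0]},{"dp":[0,0,0],"angular":[0,0,0]}]' 0.58; python3 -m crank '[{"dp":[-0.23,0.05,0.23],"angular":[0,0,0]},{"dp":[-0.35,0.07,0.35],"angular":[0,0,0]},{"dp":[-0.35,0.07,0.35],"angular":[0,0,0]},{"dp":[-0.4,0.08,0.4],"angular":[0,0,0]},{"dp":[-0.4,0.08,0.4],"angular":[0,0,0]},{"dp":[-0.4,0.08,0.2],"angular":[0,0,0]},{"dp":[0,0,0],"angular":[0,0,0]},{"dp":[0,0,0],"angular":[0,0,0]}]'
python3 - <<'E'
from w import *
s,d,W,T=wrist("w8");t=vision.snapshot("top")
cv2.imwrite("pics/f8.png",np.hstack([cv2.resize(d["image"],(400,300)),cv2.resize(t["image"][130:250,210:370],(400,300))]))
c=cloud(d,W);o=np.array([.587,-.017]);ex=np.array([.98027,-.19766]);ey=np.array([.19766,.98027])
X=(c[...,:2]-o)@ex;Y=(c[...,:2]-o)@ey;Z=c[...,2]
for n,y in(("vial",.072),("rv",.003),("drop",-.072)):
    m=(abs(Y-y)<.025)&(abs(X)<.019)&(Z>.034)&(Z<.09)
    for a in(.036,.05,.06,.07):
        k=m&(Z>a)&(Z<a+.008)
        if k.sum()>5: print(n,a,k.sum(),"front x",np.percentile(X[k],3).round(4),"y mid",((Y[k].min()+Y[k].max())/2).round(4),"w",np.ptp(Y[k]).round(4),"ztop",Z[m].max().round(3))
E
```

```text
t: 20.5
tcp_pos: [0.5983, 0.0537, 0.0557]
tool_rot: [0.919, -0.093, 0.382, 0.038]
force: [-2.7, 0.7, 6.1]
finger_gap: 0.251
gripper_force: 30.2
t: 21.0
tcp_pos: [0.5982, 0.0537, 0.0543]
tool_rot: [0.919, -0.093, 0.38, 0.038]
force: [-0.5, 1.0, -0.9]
finger_gap: 0.419
gripper_force: 0.0
t: 21.8
tcp_pos: [0.5343, 0.0668, 0.1128]
tool_rot: [0.919, -0.093, 0.381, 0.038]
force: [0.7, -0.1, 0.2]
finger_gap: 0.425
gripper_force: 0.0
vial 0.036 160 front x -0.0149 y mid 0.0716 w 0.0212 ztop 0.079
vial 0.05 210 front x -0.0147 y mid 0.0715 w 0.0214 ztop 0.079
vial 0.06 548 front x -0.0137 y mid 0.0713 w 0.0213 ztop 0.079
vial 0.07 560 front x -0.0105 y mid 0.0715 w 0.0142 ztop 0.079
rv 0.036 202 front x -0.0108 y mid 0.0051 w 0.0211 ztop 0.079
rv 0.05 248 front x -0.0107 y mid 0.005 w 0.0211 ztop 0.079
rv 0.06 553 front x -0.01 y mid 0.0046 w 0.0217 ztop 0.079
rv 0.07 578 front x -0.0067 y mid 0.0048 w 0.0149 ztop 0.079
drop 0.036 193 front x -0.0103 y mid -0.0685 w 0.0123 ztop 0.085
drop 0.05 254 front x -0.01 y mid -0.0686 w 0.0133 ztop 0.085
drop 0.06 210 front x -0.0088 y mid -0.0694 w 0.0109 ztop 0.085
drop 0.07 166 front x -0.0063 y mid -0.07 w 0.0095 ztop 0.085
```

View pics/f8.png

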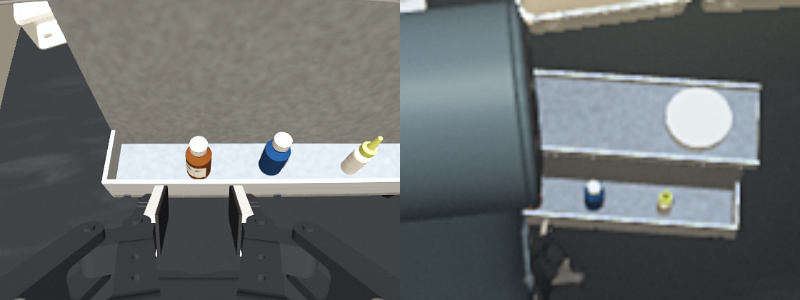

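All three stand upright in the channel: the vial at (198,157), the rack vial at (276,152) and the dropper at (363,155). The dish is in place at (698,117) in the right half, and the gripper is clear. I'm handing in.

```bash
python3 -c "
from station import order
print(order.sign_off())"
```

```text
the job is handed in; nothing more can be done
None
```

The brown vial and the dropper bottle are on the lower deck, left and right of the rack vial, upright and let go. The rack vial and dish showed no visible movement, and I handed the job in at about 22 s of the 61 s; sign-off returned no verdict.

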